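# Weed out the castor with the dragging bearing

### The arm

A 6-joint arm with a two-finger parallel gripper is mounted at the origin on the work surface. World frame = base frame: x ahead of the robot, y to its left, z up, the work surface at z = 0. Lengths are in m, angles in rad, forces in N, time in s.
With the tool pointing down it reaches from about 0.425 to 0.95 m from the base axis. Payload 14.7 kg.
Tool frame: the origin (TCP) lies at the centre of the arm's flange, where the gripper is bolted on; the fingertips stand ahead of it and the grasp point (between the pads) lies 155 mm ahead of it (ctrl.tips_ahead is the z of the fingertips in the tool frame, in m); z points along the fingers, y is the line along which they close (so a half turn about z gives the same grasp; the last joint's range is limited). The gripper opens to 85 mm and grips with 20 to 120 N. Pads are 22 mm wide; open, the fingers measure 114 mm over their backs; the gripper's body (76 mm by 85 mm) begins 54 mm behind the grasp point. The pads swing forward as they close: fully open they stand 13 mm farther back than shut.
Start: joints at [1.296, 0.48, 1.596, -0, 1.065, -0.047], TCP at [0.147, 0.633, 0.405] pointing down, gripper open.
Joint ranges: [-2.75, 2.75], [-0.82, 2.05], [0.23, 2.67], [-1.56, 4.7], [0.09, 2.69], [-2.92, 2.92]. Speed limits (rad/s): [1.89, 1.89, 2.39, 3.01, 3.01, 3.01].

### API

Orientations are given as a unit quaternion [w, x, y, z].
In Python, from plant import monitor, camera, hand_in, finder, ctrl gives the robot as it stands.
- The arm moves only by the tool arm_command, never from a script. Its argument "series" is a list of rows, each an object of numbers: "x", "y", "z": the shift along the tool's x, y, z normalised to -1 to 1, where 1 is 6 cm; "roll": the turn about the tool's z normalised to -1 to 1, where 1 is 5 degrees. In form: [{"x": .., "y": .., "z": .., "roll": ..}, ...]. A call has 1 to 12 rows; each row shifts and turns the commanded pose from where the row before left it, along the tool's axes as they then stand; what a row does not reach is not made up. A row lasts 1/8 s, in which the tool goes at most 62.5 mm and 10.7 degrees, less where a joint would pass 70% of its speed; a pose out of reach is approached as far as the arm can. A call with a number of a shift or a turn outside -1 to 1 is refused whole. A call with a gripper value outside its range is refused whole. "fingers" is the closure, from 0 (fully open) to 1 (shut), set as the call begins (left out, the last holds). The fingers move at their own pace and stop on an object; "squeeze" is the grip in N (left out, the last holds). Time passes only in rows, so rows that do not move let the fingers close. It gives the time, the measured TCP pose, the force, the opening and the grip force at its end, in the units of the state.
- monitor.sense(): the state, without advancing time (a new reading comes with each control period).
- camera(name): name is "scene" or "top" or "wrist"; returns a dict with "frame" (480x640x3 uint8, red, green, blue), "depth" (480x640 float32, m along the optical axis (not along the pixel's ray), 0 where there is no reading), "fx", "fy", "cx", "cy" (pixels), "R" (3x3) and "t" (3): a world point X has camera coordinates R X + t. Camera axes: x right, y down, z forward; pixel columns grow to the right and rows downward; lengths in m; the calibration is good to about 2 mm. A picture is of the moment at which its call begins.
- hand_in(): hands the job in; it is judged then, once.
Trained networks look in a picture, given as the dict that the camera call returned (one of the last four; its "shot" number tells which), for a name from the list of things; names that differ only in an ending like _2 or _b are one class to them, and where a whole thing is asked for, a point or a joint stands for the part that bears it (a point fixed in the world has none). Each returns a list of dicts, best first, with "score" (0 to 1); they miss things now and then, are a little off and sometimes report something else, mostly with a low value. They report only what shows in the picture. A call takes as long as a camera call.
- finder.find_in(picture, thing): "extent" ([left, top, right, bottom] in pixels, round what is visible of it).
- finder.mark_of(picture, thing): "xy" ([column, row] in pixels: a listed point, or the origin of a listed thing).
The state is a dict: "time": time; "joints": joint angles; "joint_velocities": joint speeds; "joint_torque": joint torques, N m; "position": TCP position; "tcp_rot": TCP orientation; "contact_force": force on the tool from outside, world axes, zero at the start; "ft_torque": the same for the moment, N m; "opening": finger opening in m; "finger_force": force on a finger pad.
Only numpy, scipy, OpenCV 4.12 (cv2) and the standard library are available. Lean on these libraries where they do the work, as an engineer would, in place of code of your own. Each camera call takes 0.05 s, during which the arm holds its last target. There are 200 camera calls.

### The job

Three ware-trolley castors stand wheel up in the sloping tote; one of them has a bad bearing. Spin each of the three wheels with a finger, at least a quarter turn, to find the one that drags instead of running on freely. Lift that castor out and set it down gently on its plate in the steel scrap tray, beside the old wheel; leave the two good castors standing in their bays and do not disturb the pots or the oil can.

Things in the scene. Friction and masses are not known exactly. Their poses are not given: they have to be found in the camera images.
- castor_a_center (a point): Middle of castor a's wheel, on the axle between the fork legs: the place to grip it. z is square to the plate, from plate to wheel (in the tote it leans 30 deg away from the robot); x runs along the axle, down the slope; y across the slope. Flat parallel legs, outer faces 20 mm either side of this point along x, 36 mm wide, up to 18 mm above it. The tyre's top is 37.5 mm above it (along z).
- castor_b_center (a point): Middle of castor b's wheel, on the axle between the fork legs: the place to grip it. z is square to the plate, from plate to wheel (in the tote it leans 30 deg away from the robot); x runs along the axle, down the slope; y across the slope. Flat parallel legs, outer faces 20 mm either side of this point along x, 36 mm wide, up to 18 mm above it. The tyre's top is 37.5 mm above it (along z).
- castor_c_center (a point): Middle of castor c's wheel, on the axle between the fork legs: the place to grip it. z is square to the plate, from plate to wheel (in the tote it leans 30 deg away from the robot); x runs along the axle, down the slope; y across the slope. Flat parallel legs, outer faces 20 mm either side of this point along x, 36 mm wide, up to 18 mm above it. The tyre's top is 37.5 mm above it (along z).
- castor_a: Castor a, bare steel, 0.66 kg, alike to the other two; stands wheel up in one of the tote's three bays. Origin at the middle of its plate's underside, axes as its point, which is 62 mm above along z. Plate 70 mm (x) by 90 (y) by 4; fixed fork; wheel 75 mm in diameter, tread 28 mm wide, clear of the legs at the top; 99.5 mm high in all.
- castor_b: Castor b, bare steel, 0.66 kg, alike to the other two; stands wheel up in one of the tote's three bays. Origin at the middle of its plate's underside, axes as its point, which is 62 mm above along z. Plate 70 mm (x) by 90 (y) by 4; fixed fork; wheel 75 mm in diameter, tread 28 mm wide, clear of the legs at the top; 99.5 mm high in all.
- castor_c: Castor c, bare steel, 0.66 kg, alike to the other two; stands wheel up in one of the tote's three bays. Origin at the middle of its plate's underside, axes as its point, which is 62 mm above along z. Plate 70 mm (x) by 90 (y) by 4; fixed fork; wheel 75 mm in diameter, tread 28 mm wide, clear of the legs at the top; 99.5 mm high in all.
- wheel_a (a joint): Turn of castor a's wheel, rad, no limit; starts within 0.3 of 0; when it grows the tyre's top moves to -y of its point. Once spun, a sound wheel coasts for some seconds; the bad one needs about 1 N at the tread and stops as soon as it is let go. Wheel inertia 0.0002 kg m2. A splash of white slip on every tyre shows the turning.
- wheel_b (a joint): Turn of castor b's wheel, rad, no limit; starts within 0.3 of 0; when it grows the tyre's top moves to -y of its point. Once spun, a sound wheel coasts for some seconds; the bad one needs about 1 N at the tread and stops as soon as it is let go. Wheel inertia 0.0002 kg m2. A splash of white slip on every tyre shows the turning.
- wheel_c (a joint): Turn of castor c's wheel, rad, no limit; starts within 0.3 of 0; when it grows the tyre's top moves to -y of its point. Once spun, a sound wheel coasts for some seconds; the bad one needs about 1 N at the tread and stops as soon as it is let go. Wheel inertia 0.0002 kg m2. A splash of white slip on every tyre shows the turning.
- stand: Fixed tilt stand of steel tube with a shallow white tote. Origin on the table under the middle of the tote's floor, which is 68 mm up and slopes 30 deg, falling towards its +x (away from the robot); z up. Inside 130 mm up the slope by 345 mm wide, walls 25 mm high; two 12 mm ribs part it into bays at y = -115, 0 and 115 mm. Each castor's plate rests against the lower wall.
- scrap_floor (a point): Centre of the inner floor of the scrap tray, a fixed open tray of bare steel, 240 mm (its x) by 160 mm (its y) outside, walls 4 mm thick and 42 mm high overall; the floor is 4 mm above the table. z is up. The half on the -x side is free; the old wheel lies in the half on the +x side.
- old_wheel: Loose scrapped castor wheel lying flat in the +x half of the scrap tray: 75 mm diameter, 28 mm high. Origin at the centre of its underside.
- pot_low_center (a point): Middle of a rose glazed flowerpot, 100 mm wide, 62 mm high, standing on the table; a bystander.
- pot_tall_center (a point): Middle of a brown glazed flowerpot, 84 mm wide, 92 mm high, standing on the table; a bystander.
- pot_wide_center (a point): Middle of a green glazed flowerpot, 112 mm wide, 75 mm high, standing on the table; a bystander.
- oil_can_center (a point): Middle of a grey metal can, 52 mm wide, 150 mm high, standing on the table; a bystander.

How it is judged:
On the way:
1. each of the three wheels has been turned about a quarter turn or more from where it began ((value of joint wheel_a above 1 rad or value of joint wheel_a below -1 rad) and (value of joint wheel_b above 1 rad or value of joint wheel_b below -1 rad) and (value of joint wheel_c above 1 rad or value of joint wheel_c below -1 rad)), for 0.1 s.
At the end, for the whole second after the job is handed in: The castor whose wheel drags (worn_castor, its wheel centre) stands on its plate on the floor of the scrap tray, upright within 9 degrees, released, at rest; the two free-running ones (sound_castor_1, sound_castor_2) still stand in their bays within 30 mm of where they were (x of worn_castor in the frame of scrap_floor between -0.11 and 0.11 m and y of worn_castor in the frame of scrap_floor between -0.07 and 0.07 m and z of worn_castor in the frame of scrap_floor below 0.068 m and angle between worn_castor's own z axis and vertical below 0.15 rad and distance of each of sound_castor_1, sound_castor_2 from where it was at the start of the episode below 0.03 m and angle between the x axis of each of sound_castor_1, sound_castor_2 and the y axis of stand, either way round above 1.3 rad and angle between each of sound_castor_1, sound_castor_2's own z axis and vertical below 0.7 rad); the robot touches nothing.
It fails at once if a good castor is put out of the tote or tipped over (distance of any of sound_castor_1, sound_castor_2 from where it was at the start of the episode above 0.06 m).
It fails at once if a castor is dropped or thrown into the scrap tray (still faster than 0.4 m/s with its plate less than about 20 mm above the tray's floor) ((x of castor_a_center in the frame of scrap_floor between -0.12 and 0.12 m and y of castor_a_center in the frame of scrap_floor between -0.08 and 0.08 m and z of castor_a_center in the frame of scrap_floor below 0.083 m and linear speed of castor_a above 0.4 m/s) or (x of castor_b_center in the frame of scrap_floor between -0.12 and 0.12 m and y of castor_b_center in the frame of scrap_floor between -0.08 and 0.08 m and z of castor_b_center in the frame of scrap_floor below 0.083 m and linear speed of castor_b above 0.4 m/s) or (x of castor_c_center in the frame of scrap_floor between -0.12 and 0.12 m and y of castor_c_center in the frame of scrap_floor between -0.08 and 0.08 m and z of castor_c_center in the frame of scrap_floor below 0.083 m and linear speed of castor_c above 0.4 m/s)).
It fails at once if a pot or the oil can is moved more than 40 mm (distance of any of pot_low_center, pot_tall_center, pot_wide_center, oil_can_center from where it was at the start of the episode above 0.04 m).
It also fails if it takes over 61 s, if anything falls off the work surface, if the arm or the gripper's body presses on something with over 40 N, if the wrist force passes 120 N, or if a joint passes its speed limit or range.

## Working session

There is one attempt and no reset: what is moved stays moved. The work goes in short steps, Python scripts to look and compute and a tool call to move; the robot and the scene stay as the last step left them, time stands still between calls to the robot, and variables do not carry over. Pictures are saved under pics/ and viewed, at most 10 in all, crops included, and the job is handed in when it is done.

Besides the shell and the picture viewer there is one more tool, called after "Emit:" as name([rows], argument=value, ...), one row to a line, values as JSON. arm_command: Moves the arm, as the interface text tells. Its arguments: {"type":"object","properties":{"series":{"type":"array"},"fingers":{"type":"number"},"squeeze":{"type":"number"}},"required":["series"]}

```bash
mkdir -p pics; ls
cat > h.py <<'E'
import numpy as np, cv2
from plant import monitor, camera, hand_in, finder, ctrl
def save(p,n,crop=None):
    f=p["frame"][:,:,::-1]
    if crop: f=f[crop[1]:crop[3],crop[0]:crop[2]]
    cv2.imwrite("pics/"+n,f)
def deproj(p,u,v,d):
    c=np.array([(u-p["cx"])/p["fx"]*d,(v-p["cy"])/p["fy"]*d,d])
    return np.asarray(p["R"]).T@(c-np.asarray(p["t"]))
def proj(p,X):
    c=np.asarray(p["R"])@np.asarray(X)+np.asarray(p["t"]); return np.array([p["fx"]*c[0]/c[2]+p["cx"],p["fy"]*c[1]/c[2]+p["cy"]])
def ray(p,u,v):
    R=np.asarray(p["R"]);o=-R.T@np.asarray(p["t"]);d=R.T@np.array([(u-p["cx"])/p["fx"],(v-p["cy"])/p["fy"],1]);return o,d
E
python3 - <<'E'
from h import *
np.set_printoptions(precision=4,suppress=True)
s=monitor.sense();print({k:np.round(v,3) for k,v in s.items()},ctrl.tips_ahead)
for n in ["scene","top"]:
    p=camera(n);save(p,n+"1.png")
    print(n,p["fx"],-np.asarray(p["R"]).T@np.asarray(p["t"]))
    for th in ["castor_a_center","castor_a","stand","scrap_floor","old_wheel","pot_low_center","pot_tall_center","pot_wide_center","oil_can_center"]:
        for r in finder.mark_of(p,th):
            u,v=r["xy"]; d=p["depth"][int(np.clip(v,0,479)),int(np.clip(u,0,639))]
            if r["score"]>.2: print(th,round(r["score"],2),np.round([u,v],1),deproj(p,u,v,d))
E
```

```text
pics
{'time': np.float64(0.0), 'joints': array([ 1.296,  0.481,  1.597, -0.   ,  1.065, -0.047]), 'joint_velocities': array([-0.001, -0.001, -0.003, -0.001,  0.001, -0.   ]), 'joint_torque': array([  0.005, -95.065, -43.019,   0.   ,   0.012,   0.   ]), 'position': array([0.147, 0.633, 0.404]), 'tcp_rot': array([-0.   ,  0.114,  0.994, -0.001]), 'contact_force': array([ 0.208, -0.55 , -0.163]), 'ft_torque': array([-0.007, -0.016,  0.005]), 'finger_force': np.float64(0.0), 'opening': np.float64(0.085)} 0.1734
scene 614.1910776849531 [1.0599 0.8901 1.0221]
castor_a_center 0.88 [352.5 266.5] [0.5763 0.133  0.1287]
castor_a 0.82 [395.6 313.3] [0.5299 0.2317 0.0551]
castor_a 0.67 [334.1 243.7] [0.5577 0.025  0.0974]
castor_a 0.57 [360.  272.1] [0.5623 0.1408 0.1121]
stand 0.73 [371.2 288.2] [0.5791 0.2086 0.1352]
scrap_floor 0.84 [269.6 184.5] [ 0.5411 -0.3559  0.0037]
old_wheel 0.75 [250.1 193.3] [ 0.6148 -0.3154  0.0293]
pot_low_center 0.75 [464.3 322.7] [0.392  0.2946 0.0088]
pot_tall_center 0.88 [207.  194.5] [ 0.7312 -0.3051  0.0776]
pot_wide_center 0.78 [421.6 392.7] [0.5742 0.3914 
[... 212 characters left out ...]
0.0888]
castor_a 0.83 [222.1 277.2] [0.521  0.2046 0.087 ]
castor_a 0.73 [144.9 293.5] [0.498  0.3472 0.1372]
castor_a 0.69 [275.8 282. ] [0.5001 0.0962 0.0763]
castor_a 0.58 [269.2 268.1] [0.5284 0.106  0.0905]
stand 0.8 [279.2 284.6] [0.494  0.0897 0.0762]
stand 0.33 [273.3 266.9] [0.5297 0.0972 0.092 ]
scrap_floor 0.76 [475.7 249.4] [ 0.5332 -0.3541  0.0029]
old_wheel 0.65 [321.7 239.5] [ 0.5671 -0.0073  0.1328]
old_wheel 0.57 [465.  218.2] [ 0.6012 -0.3332  0.0317]
old_wheel 0.57 [267.  252.8] [0.5523 0.1039 0.1332]
pot_low_center 0.96 [181.5 339. ] [0.4089 0.3162 0.0081]
pot_tall_center 0.61 [464.  170.5] [ 0.7163 -0.3549  0.0195]
oil_can_center 0.57 [146.  290.6] [0.5042 0.3466 0.1321]
```

View pics/scene1.png

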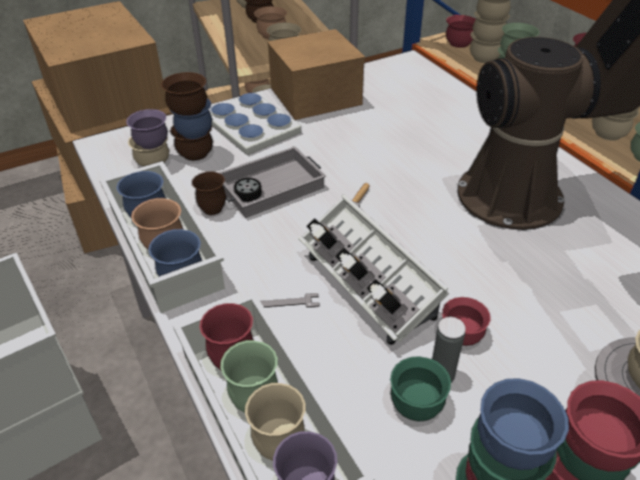

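View pics/top1.png

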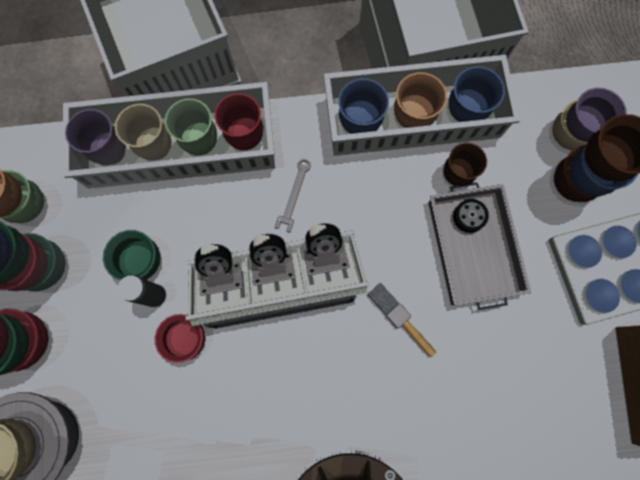

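The scene camera shows the tote with three castors near (320,235), (352,266) and (383,298), and the tray at (270,185). In the top view the wheels are at (212,262), (268,252) and (323,240), the tray's free half is around (480,275), and the oil can and red pot stand to the left of the tote. Next I'll fit the wheels to the depth clouds.

```bash
cat > fit.py <<'E'
from h import *
from scipy.optimize import least_squares
np.set_printoptions(precision=4,suppress=True)
def cloud(p):
    v,u=np.mgrid[0:480,0:640]; d=p["depth"]
    c=np.stack([(u-p["cx"])/p["fx"]*d,(v-p["cy"])/p["fy"]*d,d],-1)
    return (c-np.asarray(p["t"]))@np.asarray(p["R"]), d>0
c,s=np.cos(np.pi/6),.5
def sdf(P,q,psi):
    d=P-q; X=d[:,0]*np.cos(psi)+d[:,1]*np.sin(psi); Y=-d[:,0]*np.sin(psi)+d[:,1]*np.cos(psi); Z=d[:,2]
    x=c*X-s*Z; z=s*X+c*Z
    a=np.hypot(Y,z)-.0375; b=abs(x)-.014
    return np.minimum(np.maximum(a,b),0)+np.hypot(np.maximum(a,0),np.maximum(b,0))
def resid(w,P): 
    D=np.stack([sdf(P,w[1+3*i:4+3*i],w[0]) for i in range(3)]); return D[np.argmin(abs(D),0),np.arange(len(P))]
def tote(p):
    P,m=cloud(p); g=p["frame"].max(-1)
    m=m&(g<75)&(P[...,2]>.11)&(P[...,2]<.16)&(P[...,0]>.5)&(P[...,0]<.65)&(P[...,1]>-.08)&(P[...,1]<.27)
    return P[m]
E
python3 - <<'E'
from fit import *
ps={n:camera(n) for n in["scene","top"]}
A={n:tote(p) for n,p in ps.items()}; A["both"]=np.vstack(list(A.values()))
g=[(.565,-.008),(.55,.10),(.53,.21)]
for n,P in A.items():
    w0=[.19]+sum([[x,y,.107] for x,y in g],[])
    r=least_squares(resid,w0,args=(P,),loss="soft_l1",f_scale=.002)
    print(n,len(P),np.median(abs(resid(r.x,P))),"psi",r.x[0]);print(r.x[1:].reshape(3,3))
p=ps["top"]; P,m=cloud(p)
# tray rim: points z .03-.05 
m&=(P[...,2]>.036)&(P[...,2]<.048)&(P[...,0]>.38)&(P[...,0]<.72)&(P[...,1]>-.5)&(P[...,1]<-.22)
Q=P[m][:,:2].astype(np.float32); print("tray",len(Q),cv2.minAreaRect(Q),Q.min(0),Q.max(0))
E
```

```text
scene 639 0.0011624846172382658 psi 0.07888878841100216
[[ 0.5724 -0.0098  0.1064]
 [ 0.5633  0.1053  0.1062]
 [ 0.5553  0.2176  0.1063]]
top 1883 0.0012650855704649817 psi 0.09300361970025321
[[ 0.5702 -0.011   0.1079]
 [ 0.5615  0.1048  0.1078]
 [ 0.5314  0.215   0.1228]]
both 2522 0.0010874811220165587 psi 0.06806585288329138
[[ 0.5703 -0.0107  0.108 ]
 [ 0.5616  0.1049  0.1077]
 [ 0.5533  0.217   0.1077]]
tray 1662 ((0.5605937242507935, -0.3490642309188843), (0.32052794098854065, 0.1702919602394104), 2.9562828540802) [ 0.3995 -0.4408] [ 0.7199 -0.2602]
```

Emit:
arm_command([
  {"roll": 1},
  {"roll": 1},
  {"roll": 1},
  {"roll": 1},
  {"roll": 1},
  {"roll": 1},
  {"roll": 1},
  {"roll": 1},
  {"roll": 1},
  {"roll": 1},
  {"roll": 1},
  {"roll": 1},
], fingers=1)

```text
$.series[0]: bad value
```

Emit:
arm_command([
  {"roll": 1},
  {"roll": 1},
  {"roll": 0.52},
  {},
])

```text
$.series[0]: bad value
```

```bash
cat > go.py <<'E'
import sys; from fit import *
from scipy.spatial.transform import Rotation as Ro
def need(target):
    s=monitor.sense(); q=s["tcp_rot"]; R=Ro.from_quat([q[1],q[2],q[3],q[0]]).as_matrix()
    print("t",s["time"],"p",s["position"],"yhead",np.degrees(np.arctan2(R[1,1],R[0,1])),"F",s["contact_force"],"units",R.T@(np.array(target)-s["position"])/.06)
if __name__=="__main__": print(ctrl.tips_ahead); need([float(a) for a in sys.argv[1:4]])
E
python3 go.py .554 .217 .345
```

```text
0.1734
t 1.1 p [0.1468 0.6332 0.4047] yhead 76.9493991729936 F [-0.1904  0.3033  0.7794] units [-8.1782 -5.2249  0.9954]
```

Emit:
arm_command([
  {"x": 0,"y": 0,"z": 0,"roll": 1},
  {"x": 0,"y": 0,"z": 0,"roll": 1},
  {"x": 0,"y": 0,"z": 0,"roll": 1},
  {"x": 0,"y": 0,"z": 0,"roll": 1},
  {"x": 0,"y": 0,"z": 0,"roll": 1},
  {"x": 0,"y": 0,"z": 0,"roll": 1},
  {"x": 0,"y": 0,"z": 0,"roll": 1},
  {"x": 0,"y": 0,"z": 0,"roll": 1},
  {"x": 0,"y": 0,"z": 0,"roll": 1},
  {"x": 0,"y": 0,"z": 0,"roll": 1},
  {"x": 0,"y": 0,"z": 0,"roll": 1},
  {"x": 0,"y": 0,"z": 0,"roll": 1},
], fingers=1)

```text
time: 2.6
position: [0.1468, 0.6332, 0.4047]
tcp_rot: [0.0, 0.596, 0.803, -0.0]
contact_force: [-0.5, 0.6, 0.5]
opening: 0.0
finger_force: 0.0
```

Emit:
arm_command([
  {"x": 0,"y": 0,"z": 0,"roll": 1},
  {"x": 0,"y": 0,"z": 0,"roll": 1},
  {"x": 0,"y": 0,"z": 0,"roll": 0.52},
  {"x": 0,"y": 0,"z": 0,"roll": 0},
])

```text
time: 3.1
position: [0.1468, 0.6332, 0.4047]
tcp_rot: [0.0, 0.68, 0.734, -0.0]
contact_force: [-0.6, -1.1, 0.5]
opening: -0.0
finger_force: 0.0
```

```bash
python3 go.py .554 .217 .345
```

```text
0.1734
t 3.1 p [0.1468 0.6332 0.4047] yhead 4.365017178524943 F [-0.6105 -1.1381  0.496 ] units [-7.4331  6.2396  0.9952]
```

Emit:
arm_command([
  {"x": -0.75,"y": 0.68,"z": 0,"roll": 0},
  {"x": -0.75,"y": 0.68,"z": 0,"roll": 0},
  {"x": -0.75,"y": 0.68,"z": 0,"roll": 0},
  {"x": -0.75,"y": 0.68,"z": 0,"roll": 0},
  {"x": -0.75,"y": 0.68,"z": 0,"roll": 0},
  {"x": -0.75,"y": 0.68,"z": 0,"roll": 0},
  {"x": -0.75,"y": 0.68,"z": 0,"roll": 0},
  {"x": -0.75,"y": 0.68,"z": 0,"roll": 0},
  {"x": -0.75,"y": 0.68,"z": 0,"roll": 0},
  {"x": -0.18,"y": 0.12,"z": 0.5,"roll": 0},
  {"x": 0,"y": 0,"z": 0.5,"roll": 0},
  {"x": 0,"y": 0,"z": 0,"roll": 0},
])

```text
time: 4.6
position: [0.551, 0.2465, 0.3429]
tcp_rot: [-0.001, 0.68, 0.734, -0.002]
contact_force: [0.3, 0.0, 1.1]
opening: 0.0003
finger_force: 0.0
```

```bash
python3 go.py .554 .217 .319
python3 - <<'E'
from fit import *
p=camera("wrist");save(p,"w1.png");print(proj(p,[.553,.217,.107]),proj(p,[.5616,.105,.107]),proj(p,[.5703,-.011,.107]), -np.asarray(p["R"]).T@np.asarray(p["t"]))
E
```

```text
0.1734
t 4.6 p [0.551  0.2465 0.3429] yhead 4.37604869399781 F [0.3001 0.0339 1.07  ] units [-0.4929  0.0133  0.3994]
[323.9354 311.591 ] [323.7807 467.2857] [323.3779 590.1839] [0.5449 0.3254 0.3126]
```

View pics/w1.png

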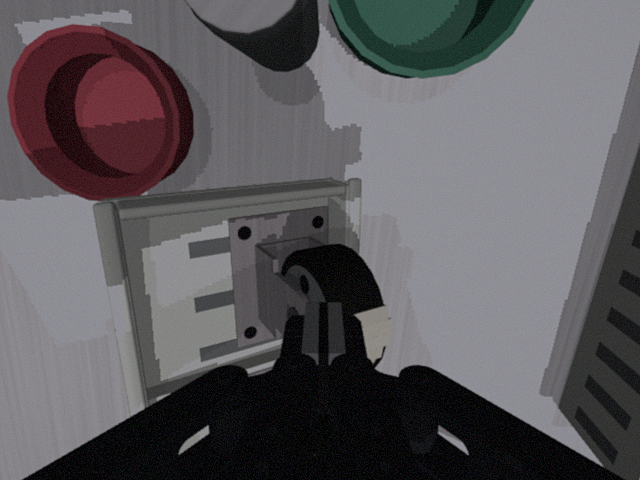

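The wrist view shows the shut fingers just beside wheel 3, with its tyre at about (335,300) and the white splash at (375,335). I'll swipe it now.

Emit:
arm_command([
  {"x": 0,"y": 0.03,"z": 0.4,"roll": 0},
  {"x": 0,"y": 0,"z": 0,"roll": 0},
  {"x": -0.35,"y": 0,"z": 0,"roll": 0},
  {"x": -0.35,"y": 0,"z": 0,"roll": 0},
  {"x": -0.35,"y": 0,"z": 0,"roll": 0},
])

```text
time: 5.28
position: [0.5584, 0.1825, 0.3215]
tcp_rot: [0.0, 0.68, 0.733, 0.0]
contact_force: [0.4, -0.1, 0.0]
opening: -0.0002
finger_force: 0.0
```

```bash
cat > spin.py <<'E'
import sys; from fit import *
# dark/white difference between successive wrist frames, unroll not needed: mean abs diff around wheel
q=np.array([float(a) for a in sys.argv[2:5]])
fr=[]
for n in ["wrist","scene"]:
    a=camera(n); b=camera(n); c_=camera(n); b2=camera(n); c3=camera(n)
    u,v=proj(a,q+[.01,0,.02]).astype(int); r=100 if n=="wrist" else 40
    sl=np.s_[max(v-r,0):v+r,max(u-r,0):u+r]
    d=[np.abs(x["frame"][sl].astype(int)-a["frame"][sl]).max(-1) for x in (b,c_,b2,c3)]
    print(n,(u,v),[int((x>50).sum()) for x in d])
    for x in (a,c3): fr.append(cv2.resize(x["frame"][sl][:,:,::-1],(380,280)))
cv2.imwrite("pics/"+sys.argv[1],np.vstack([np.hstack(fr[:2]),np.hstack(fr[2:])]))
E
python3 go.py .57 .217 .319; python3 spin.py s3.png .553 .217 .107
```

```text
0.1734
t 5.275 p [0.5584 0.1825 0.3215] yhead 4.327119219504249 F [ 0.3923 -0.0834  0.0037] units [0.5585 0.2364 0.0411]
wrist (np.int64(339), np.int64(222)) [2066, 691, 18, 1007]
scene (np.int64(380), np.int64(290)) [0, 0, 0, 0]
```

View pics/s3.png

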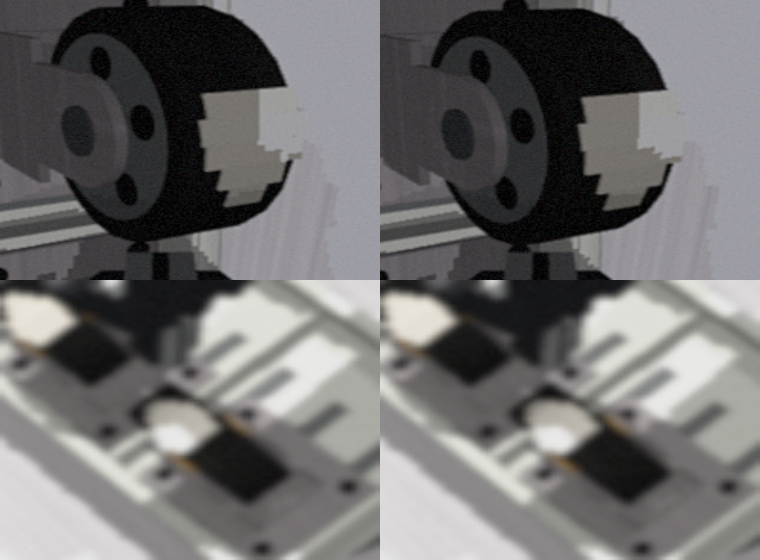

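The swipe passed above the tyre without touching it. I'll go 5 mm lower and swipe back.

Emit:
arm_command([
  {"x": 0,"y": 0,"z": 0.09,"roll": 0},
  {"x": 0.35,"y": 0,"z": 0,"roll": 0},
  {"x": 0.35,"y": 0,"z": 0,"roll": 0},
  {"x": 0.35,"y": 0,"z": 0,"roll": 0},
])

```text
time: 6.28
position: [0.5537, 0.2485, 0.3159]
tcp_rot: [0.0, 0.68, 0.733, 0.001]
contact_force: [0.5, -0.6, -0.7]
opening: 0.0004
finger_force: 0.0
```

```bash
python3 go.py .57 .217 .319; python3 spin.py s3b.png .553 .217 .107
```

```text
0.1734
t 6.275 p [0.5537 0.2485 0.3159] yhead 4.338183084585881 F [ 0.5483 -0.5756 -0.7116] units [-0.5433  0.2318 -0.0517]
wrist (np.int64(337), np.int64(366)) [663, 883, 1238, 1437]
scene (np.int64(380), np.int64(290)) [0, 0, 0, 0]
```

View pics/s3b.png

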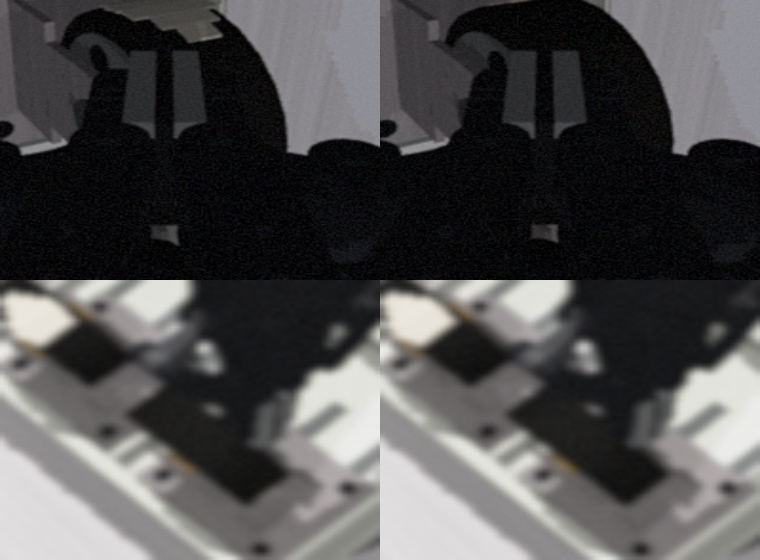

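Wheel 3 turned and kept moving after release: between frames the splash slid off the top edge of the crop, so it runs on. Next is wheel 2, swiped towards -y so the wrist camera can see it afterwards.

Emit:
arm_command([
  {"x": 0,"y": 0,"z": -0.6,"roll": 0},
  {"x": -0.86,"y": 0,"z": 0,"roll": 0},
  {"x": -0.86,"y": 0,"z": 0,"roll": 0},
  {"x": 0,"y": 0,"z": 0.6,"roll": 0},
  {"x": 0,"y": 0,"z": 0,"roll": 0},
  {"x": -0.35,"y": 0,"z": 0,"roll": 0},
  {"x": -0.35,"y": 0,"z": 0,"roll": 0},
  {"x": -0.35,"y": 0,"z": 0,"roll": 0},
  {"x": -0.35,"y": 0,"z": 0,"roll": 0},
])

```text
time: 7.9
position: [0.5679, 0.0594, 0.3163]
tcp_rot: [0.0, 0.68, 0.734, 0.0]
contact_force: [0.4, -0.3, 0.5]
opening: 0.0001
finger_force: 0.0
```

```bash
python3 go.py .57 .105 .319; python3 spin.py s2.png .5616 .105 .107
```

```text
0.1734
t 7.9 p [0.5679 0.0594 0.3163] yhead 4.383931847801534 F [ 0.3753 -0.2792  0.519 ] units [ 0.7544  0.0936 -0.0457]
wrist (np.int64(340), np.int64(198)) [2115, 1006, 679, 1188]
scene (np.int64(347), np.int64(258)) [0, 0, 0, 0]
```

View pics/s2.png

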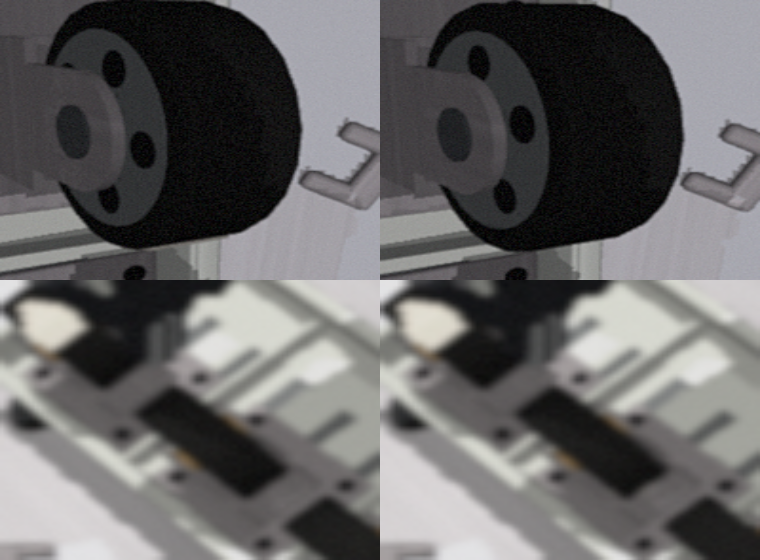

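Wheel 2's spoke holes moved about 55° in 0.2 s after release, so it runs freely. Next is wheel 1.

Emit:
arm_command([
  {"x": -0.35,"y": 0,"z": 0.01,"roll": 0},
  {"x": -0.35,"y": 0,"z": 0,"roll": 0},
  {"x": -0.35,"y": 0,"z": 0,"roll": 0},
  {"x": -0.35,"y": 0,"z": 0,"roll": 0},
  {"x": -0.35,"y": 0,"z": 0,"roll": 0},
  {"x": -0.15,"y": 0,"z": 0,"roll": 0},
])

```text
time: 9.15
position: [0.5761, -0.0552, 0.3145]
tcp_rot: [-0.0, 0.68, 0.733, -0.0]
contact_force: [-0.3, 0.9, 0.1]
opening: -0.0005
finger_force: 0.0
```

```bash
python3 go.py .57 -.011 .319; python3 spin.py s1.png .5703 -.011 .107
```

```text
0.1734
t 9.15 p [ 0.5761 -0.0552  0.3145] yhead 4.250906813099154 F [-0.2717  0.9299  0.0639] units [ 0.7417 -0.0466 -0.0744]
wrist (np.int64(342), np.int64(203)) [14, 462, 1278, 1845]
scene (np.int64(317), np.int64(227)) [0, 0, 0, 0]
```

View pics/s1.png

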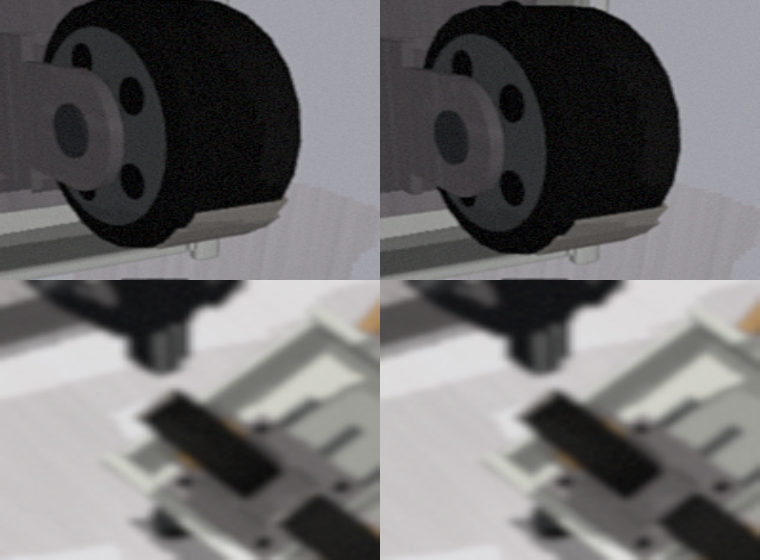

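Wheel 1 looks the same 0.2 s apart: holes and splash moved only with the whole picture. That makes it the one that drags. I'll stroke it once more in the same direction to get well past a quarter turn.

Emit:
arm_command([
  {"x": 0,"y": 0,"z": -0.6,"roll": 0},
  {"x": 0.8,"y": 0,"z": 0,"roll": 0},
  {"x": 0.8,"y": 0,"z": 0,"roll": 0},
  {"x": 0,"y": 0,"z": 0.6,"roll": 0},
  {"x": 0,"y": 0,"z": 0,"roll": 0},
  {"x": -0.35,"y": 0,"z": 0,"roll": 0},
  {"x": -0.35,"y": 0,"z": 0,"roll": 0},
  {"x": -0.35,"y": 0,"z": 0,"roll": 0},
  {"x": -0.35,"y": 0,"z": 0,"roll": 0},
  {"x": -0.2,"y": 0,"z": 0,"roll": 0},
  {"x": 0,"y": 0,"z": 0,"roll": 0},
])

```text
time: 11.02
position: [0.5762, -0.0545, 0.3148]
tcp_rot: [0.0, 0.68, 0.733, -0.0]
contact_force: [-0.3, 0.6, 0.6]
opening: 0.0001
finger_force: 0.0
```

```bash
python3 go.py .57 -.011 .319
python3 - <<'E'
from fit import *
a=camera("wrist");
for i in range(3): b=camera("wrist")
p=camera("scene");c1=p["frame"][215:325,290:430,::-1]
fr=[cv2.resize(x["frame"][100:310,240:440,::-1],(380,280)) for x in(a,b)]
cv2.imwrite("pics/s1b.png",np.vstack([np.hstack(fr),cv2.resize(c1,(760,320))]))
E
```

```text
0.1734
t 11.025 p [ 0.5762 -0.0545  0.3148] yhead 4.23954001262259 F [-0.32    0.6186  0.583 ] units [ 0.7307 -0.0495 -0.0704]
```

View pics/s1b.png

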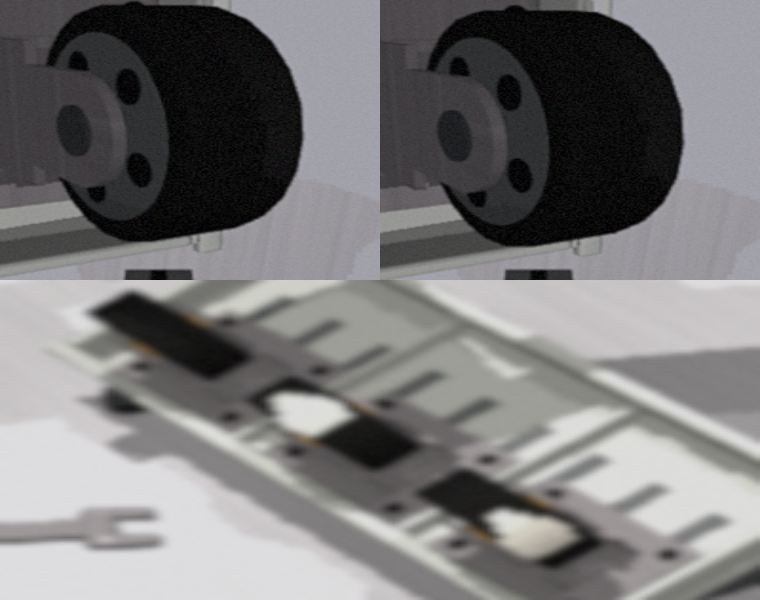

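Wheel 1 (castor on the -y side) stands still and its splash has turned out of sight, while the splashes on wheels 2 and 3 keep moving. I'll open the fingers and straddle castor 1's legs.

Emit:
arm_command([
  {"x": 0,"y": 0,"z": -1,"roll": 0},
  {"x": 0.37,"y": -0.02,"z": 0,"roll": 0},
  {"x": 0.365,"y": -0.024,"z": 0,"roll": 0},
  {"x": 0,"y": 0,"z": 0,"roll": 0},
  {"x": 0,"y": 0,"z": 0,"roll": 0},
  {"x": 0,"y": 0,"z": 0,"roll": 0},
], fingers=0)

```text
time: 12.02
position: [0.5703, -0.0096, 0.3742]
tcp_rot: [-0.0, 0.68, 0.733, -0.0]
contact_force: [-0.3, 0.6, 0.4]
opening: 0.0854
finger_force: 0.0
```

```bash
python3 go.py .5703 -.0107 .262
python3 - <<'E'
from fit import *
p=camera("scene"); f0=p["frame"]
P=tote(p); P=P[P[:,2]<.15]
for i in range(4): q=camera("scene")
for n,w in [("W3",[.553,.217,.107]),("W2",[.5616,.105,.107])]:
    u,v=proj(p,np.array(w)+[.01,0,.02]).astype(int); print(n,(np.abs(q["frame"][v-25:v+25,u-25:u+25].astype(int)-f0[v-25:v+25,u-25:u+25]).max(-1)>40).sum())
p=camera("wrist");save(p,"g1.png")
E
```

```text
0.1734
t 12.025 p [ 0.5703 -0.0096  0.3742] yhead 4.3417979070849935 F [-0.3284  0.6237  0.4024] units [-0.0176  0.0009  1.8701]
W3 0
W2 0
```

View pics/g1.png

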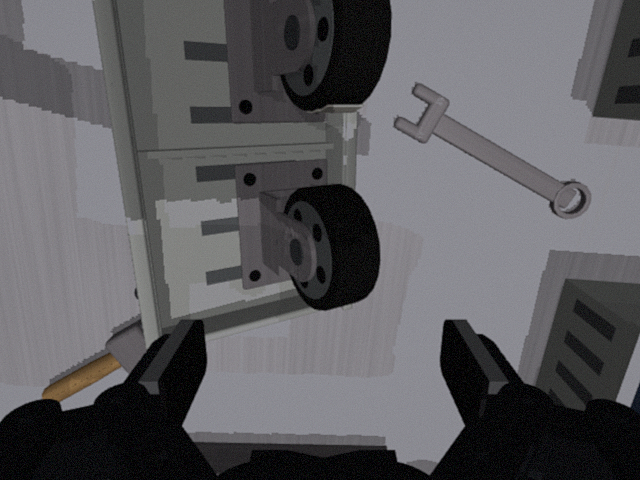

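The open hand is lined up with castor 1: legs at about (275,235), wheel at (335,245). Wheel 2 has turned on again. I'll check wheel 3's total turn before gripping.

Run:
```python
from fit import *
old=cv2.imread("pics/scene1.png")[:,:,::-1]; old2=cv2.imread("pics/top1.png")[:,:,::-1]
psi=.0745
def splash(p,f,w):
    # angle (deg) from wheel top toward -y of bright tread points
    w=np.array(w);out=[]
    X=np.array([np.cos(psi),np.sin(psi),0]);Y=np.array([-np.sin(psi),np.cos(psi),0]);Zv=np.array([0,0,1.])
    ax=c*X-s*Zv; zz=s*X+c*Zv
    for a in range(-100,101,10):
        th=np.radians(a); pt=w+.0375*(np.cos(th)*zz-np.sin(th)*Y)
        u,v=proj(p,pt).round().astype(int); out.append(int(f[v,u].max()))
    return out
W={"W1":[.5703,-.0107,.1075],"W2":[.5616,.105,.1075],"W3":[.5533,.217,.1075]}
for n,o in[("scene",old),("top",old2)]:
    p=camera(n)
    for k in W: print(n,k,"old",splash(p,o,W[k]),"\n   now",splash(p,p["frame"],W[k]))
```

```text
scene W1 old [13, 13, 16, 19, 22, 23, 168, 208, 208, 210, 197, 90, 57, 148, 148, 148, 148, 98, 60, 150, 197] 
   now [15, 17, 17, 21, 23, 20, 21, 23, 26, 26, 31, 25, 52, 142, 142, 142, 142, 90, 29, 28, 31]
scene W2 old [22, 13, 16, 18, 23, 23, 126, 208, 208, 208, 196, 165, 43, 41, 61, 79, 79, 61, 35, 85, 165] 
   now [33, 13, 19, 22, 23, 26, 27, 27, 29, 30, 33, 28, 29, 48, 69, 86, 86, 69, 32, 29, 28]
scene W3 old [18, 13, 16, 19, 20, 24, 25, 68, 208, 209, 208, 208, 180, 113, 69, 94, 94, 69, 69, 113, 203] 
   now [52, 111, 142, 170, 185, 207, 198, 41, 31, 30, 33, 31, 28, 28, 60, 81, 81, 60, 60, 28, 30]
top W1 old [57, 85, 77, 27, 6, 6, 117, 149, 159, 163, 162, 71, 12, 13, 10, 9, 23, 82, 107, 59, 32] 
   now [41, 60, 78, 77, 76, 75, 75, 72, 69, 68, 66, 66, 67, 68, 69, 65, 64, 64, 66, 73, 45]
top W2 old [43, 85, 111, 91, 35, 5, 81, 148, 161, 164, 155, 144, 13, 12, 10, 8, 7, 9, 86, 59, 66] 
   now [98, 95, 94, 93, 91, 90, 90, 88, 88, 87, 87, 80, 87, 90, 90, 89, 89, 88, 87, 87, 86]
top W3 old [17, 44, 110, 101, 54, 22, 9, 17, 161, 163, 164, 163, 152, 44, 11, 10, 7, 7, 22, 56, 75] 
   now [34, 76, 197, 203, 170, 174, 190, 138, 21, 26, 26, 27, 27, 25, 22, 20, 16, 13, 45, 100, 137]
```

Wheel 3 shows only about -60° net, which doesn't settle whether it coasted. I'll re-test it with a clean run-off at the end of the stroke.

Emit:
arm_command([
  {"x": 0.77,"y": 0,"z": 0,"roll": 0},
  {"x": 0.76,"y": 0,"z": 0,"roll": 0},
  {"x": 0.76,"y": 0,"z": 0,"roll": 0},
  {"x": 0.76,"y": 0,"z": 0,"roll": 0},
  {"x": 0,"y": 0,"z": 0.98,"roll": 0},
  {"x": 0,"y": 0,"z": 0,"roll": 0},
  {"x": 0.4,"y": 0,"z": 0,"roll": 0},
  {"x": 0.4,"y": 0,"z": 0,"roll": 0},
  {"x": 0.4,"y": 0,"z": 0,"roll": 0},
  {"x": 0.4,"y": 0,"z": -0.3,"roll": 0},
], fingers=1)

```text
time: 13.68
position: [0.5493, 0.2687, 0.3353]
tcp_rot: [-0.0, 0.68, 0.733, -0.0]
contact_force: [0.3, -0.7, 0.1]
opening: 0.0002
finger_force: 0.0
```

```bash
cat > sp.py <<'E'
from fit import *
psi=.0745
W={"W1":[.5703,-.0107,.1075],"W2":[.5616,.105,.1075],"W3":[.5533,.217,.1075]}
def splash(p,w):
    w=np.array(w);out=[];f=p["frame"]
    X=np.array([np.cos(psi),np.sin(psi),0]);Y=np.array([-np.sin(psi),np.cos(psi),0]);Zv=np.array([0,0,1.])
    zz=s*X+c*Zv
    for a in range(-90,91,15):
        th=np.radians(a); u,v=proj(p,w+.0375*(np.cos(th)*zz-np.sin(th)*Y)).round().astype(int); out.append(int(f[v,u].max()))
    return out
E
python3 - <<'E'
from sp import *
for i in range(6):
    p=camera("scene");print(monitor.sense()["time"],*[(k,splash(p,W[k])) for k in ("W2","W3")])
print(monitor.sense()["position"])
E
```

```text
13.725 ('W2', [16, 21, 24, 27, 28, 35, 35, 34, 55, 96, 96, 55, 31]) ('W3', [118, 161, 188, 210, 42, 32, 31, 30, 33, 105, 105, 80, 33])
13.775 ('W2', [15, 21, 21, 27, 31, 37, 35, 36, 53, 97, 97, 53, 30]) ('W3', [118, 162, 187, 211, 43, 32, 31, 33, 32, 106, 106, 80, 32])
13.825 ('W2', [19, 19, 25, 26, 30, 35, 35, 32, 55, 97, 97, 55, 31]) ('W3', [119, 163, 188, 210, 42, 31, 33, 30, 31, 106, 106, 81, 31])
13.875 ('W2', [16, 20, 25, 27, 32, 34, 35, 31, 54, 95, 95, 54, 33]) ('W3', [117, 163, 188, 211, 43, 34, 33, 29, 34, 105, 105, 82, 34])
13.925 ('W2', [21, 23, 24, 26, 28, 36, 34, 33, 55, 97, 97, 55, 32]) ('W3', [118, 162, 187, 210, 44, 32, 34, 30, 31, 106, 106, 81, 31])
13.975 ('W2', [17, 20, 26, 27, 32, 34, 36, 32, 55, 95, 95, 55, 32]) ('W3', [119, 163, 189, 210, 43, 33, 31, 31, 34, 105, 105, 80, 34])
[0.5492 0.2678 0.3343]
```

No contact that time, as the tip was about 1 mm too high. I'll repeat it 4 mm deeper.

Emit:
arm_command([
  {"x": -0.8,"y": 0.02,"z": 0,"roll": 0},
  {"x": -0.8,"y": 0.02,"z": 0,"roll": 0},
  {"x": 0,"y": 0,"z": 0.37,"roll": 0},
  {"x": 0,"y": 0,"z": 0,"roll": 0},
  {"x": 0.4,"y": 0,"z": 0,"roll": 0},
  {"x": 0.4,"y": 0,"z": 0,"roll": 0},
  {"x": 0.4,"y": 0,"z": 0,"roll": 0},
  {"x": 0.4,"y": 0,"z": 0,"roll": 0},
])

```text
time: 14.98
position: [0.5515, 0.2699, 0.3129]
tcp_rot: [0.0, 0.68, 0.733, 0.0]
contact_force: [0.2, -0.8, -0.0]
opening: 0.0001
finger_force: 0.0
```

Run:
```python
from sp import *
for i in range(6):
    p=camera("scene");print(monitor.sense()["time"],*[(k,splash(p,W[k])) for k in ("W2","W3")])
print(monitor.sense()["position"])
```

```text
15.025 ('W2', [18, 19, 24, 27, 31, 36, 35, 32, 62, 100, 100, 62, 32]) ('W3', [19, 23, 22, 24, 31, 33, 32, 28, 33, 106, 106, 80, 33])
15.075 ('W2', [19, 20, 25, 28, 28, 36, 35, 32, 61, 100, 100, 61, 31]) ('W3', [12, 19, 25, 30, 31, 31, 33, 31, 31, 107, 107, 82, 31])
15.125 ('W2', [18, 22, 24, 29, 30, 35, 34, 32, 60, 99, 99, 60, 32]) ('W3', [21, 17, 24, 28, 31, 34, 34, 31, 34, 106, 106, 82, 34])
15.175 ('W2', [16, 22, 23, 28, 31, 36, 35, 33, 61, 100, 100, 61, 32]) ('W3', [16, 23, 26, 29, 33, 33, 31, 28, 34, 105, 105, 81, 34])
15.225 ('W2', [18, 22, 25, 30, 30, 37, 32, 34, 59, 98, 98, 59, 33]) ('W3', [16, 18, 27, 27, 33, 32, 33, 29, 32, 105, 105, 81, 32])
15.275 ('W2', [15, 16, 23, 26, 30, 32, 34, 33, 59, 100, 100, 59, 32]) ('W3', [15, 23, 27, 30, 29, 32, 30, 27, 34, 107, 107, 80, 34])
[0.5515 0.2685 0.3119]
```

Emit:
arm_command([
  {"x": 0,"y": 0,"z": -0.5,"roll": 0},
  {"x": -0.98,"y": 0,"z": 0,"roll": 0},
  {"x": -0.98,"y": 0,"z": 0,"roll": 0},
  {"x": -0.98,"y": 0,"z": 0,"roll": 0},
  {"x": -0.98,"y": 0,"z": 0,"roll": 0},
  {"x": 0,"y": 0,"z": 0.5,"roll": 0},
])

```text
time: 16.02
position: [0.5703, 0.0299, 0.3133]
tcp_rot: [0.002, 0.682, 0.732, 0.001]
contact_force: [-0.2, 0.5, 0.1]
opening: 0.0
finger_force: 0.0
```

Run:
```python
from sp import *
fr=[]
for i in range(20):
    p=camera("scene")
    if i%2==0: print(monitor.sense()["time"],*[(k,splash(p,W[k])) for k in ("W1","W2","W3")])
    if i in(0,9,19): fr.append(cv2.resize(p["frame"][200:330,290:430,::-1],(266,247)))
cv2.imwrite("pics/t3.png",np.hstack(fr))
print(monitor.sense()["position"])
```

```text
16.075 ('W1', [18, 20, 23, 26, 28, 28, 28, 26, 161, 161, 161, 58, 25]) ('W2', [15, 21, 26, 27, 28, 32, 29, 25, 48, 82, 82, 48, 26]) ('W3', [134, 92, 24, 28, 34, 34, 32, 30, 31, 88, 88, 69, 31])
16.175 ('W1', [18, 19, 24, 25, 27, 26, 29, 23, 161, 161, 161, 59, 27]) ('W2', [16, 20, 23, 25, 29, 31, 31, 23, 48, 83, 83, 48, 24]) ('W3', [27, 23, 25, 26, 33, 30, 28, 29, 29, 81, 81, 61, 29])
16.275 ('W1', [16, 16, 22, 26, 30, 29, 26, 25, 161, 161, 161, 58, 26]) ('W2', [16, 20, 26, 27, 30, 33, 29, 25, 47, 82, 82, 47, 22]) ('W3', [19, 18, 29, 30, 30, 33, 30, 28, 27, 84, 84, 61, 27])
16.375 ('W1', [17, 20, 23, 27, 28, 29, 30, 27, 162, 162, 162, 60, 27]) ('W2', [14, 20, 23, 25, 28, 33, 33, 20, 47, 83, 83, 47, 19]) ('W3', [16, 23, 23, 25, 28, 30, 33, 29, 28, 83, 83, 61, 28])
16.475 ('W1', [13, 18, 24, 28, 28, 26, 26, 25, 162, 162, 162, 60, 26]) ('W2', [17, 19, 24, 29, 31, 30, 30, 21, 45, 82, 82, 45, 20]) ('W3', [15, 21, 24, 27, 27, 32, 32, 28, 29, 84, 84, 59, 29])
16.575 ('W1', [16, 17, 22, 25, 26, 29, 31, 26, 161, 161, 161, 59, 26]) ('W2', [15, 18, 24, 28, 27, 30, 29, 18, 47, 81, 81, 47, 21]) ('
[... 156 characters left out ...]
, 31, 30, 23, 48, 83, 83, 48, 23]) ('W3', [16, 20, 21, 29, 30, 32, 30, 26, 27, 82, 82, 61, 27])
16.775 ('W1', [16, 19, 20, 24, 27, 29, 27, 23, 162, 162, 162, 60, 29]) ('W2', [16, 18, 24, 26, 30, 31, 30, 22, 47, 82, 82, 47, 23]) ('W3', [18, 23, 24, 29, 29, 30, 30, 30, 27, 82, 82, 62, 27])
16.875 ('W1', [19, 20, 23, 27, 25, 30, 30, 25, 161, 161, 161, 60, 25]) ('W2', [17, 20, 23, 30, 27, 30, 30, 20, 46, 82, 82, 46, 21]) ('W3', [17, 19, 25, 25, 33, 31, 34, 30, 31, 84, 84, 63, 31])
16.975 ('W1', [17, 20, 21, 25, 27, 27, 32, 24, 162, 162, 162, 58, 26]) ('W2', [17, 21, 23, 30, 26, 33, 32, 23, 46, 83, 83, 46, 20]) ('W3', [16, 19, 22, 25, 31, 34, 32, 29, 63, 140, 140, 129, 63])
[0.5693 0.0344 0.3117]
```

View pics/t3.png

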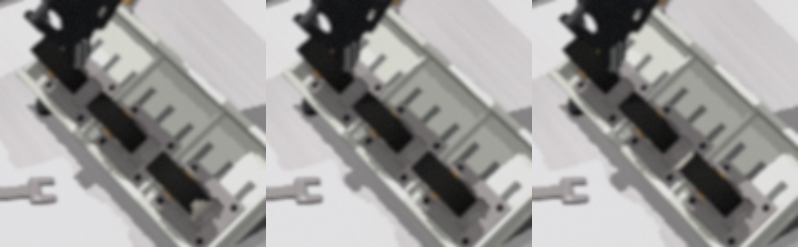

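The t3 frames and numbers show wheel 3's splash leaving at one end and arriving at the other more than a second later, so it coasts. Wheel 1 stays still, so castor 1 is the worn one. Now to grip it.

Emit:
arm_command([
  {"x": 0,"y": 0,"z": -1,"roll": 0},
  {"x": -0.75,"y": -0.04,"z": 0,"roll": 0},
  {"x": 0,"y": 0,"z": 0,"roll": 0},
  {"x": 0,"y": 0,"z": 0,"roll": 0},
  {"x": 0,"y": 0,"z": 0.6,"roll": 0},
  {"x": 0,"y": 0,"z": 0.6,"roll": 0},
  {"x": 0,"y": 0,"z": 0.4,"roll": 0},
  {"x": 0,"y": 0,"z": 0,"roll": 0},
], fingers=0, squeeze=25)

```text
time: 18.02
position: [0.5695, -0.0099, 0.2739]
tcp_rot: [-0.002, 0.68, 0.734, -0.001]
contact_force: [-0.0, 0.4, -0.2]
opening: 0.0854
finger_force: 0.0
```

```bash
python3 go.py .5703 -.0107 .262
python3 - <<'E'
from fit import *
for n in ["scene","top"]:
    P=tote(camera(n)); P=P[(P[:,1]<.05)]
    r=least_squares(lambda w:sdf(P,w,.0745),[.57,-.01,.107],loss="soft_l1",f_scale=.002); print(n,len(P),r.x,np.median(abs(r.fun)))
E
```

```text
0.1734
t 18.025 p [ 0.5695 -0.0099  0.2739] yhead 4.390490423670028 F [-0.0037  0.3793 -0.1581] units [-0.0152  0.0122  0.1982]
scene 494 [ 0.5661 -0.0115  0.1114] 0.00374058826306058
top 0 [ 0.57  -0.01   0.107] nan
  return _methods._mean(a, axis=axis, dtype=dtype,
  ret = ret.dtype.type(ret / rcount)
```

No contact on the way down. I'll descend the last bit and close gently.

Emit:
arm_command([
  {"x": 0,"y": 0,"z": 0.18,"roll": 0},
  {"x": 0,"y": 0,"z": 0,"roll": 0},
])

```text
time: 18.38
position: [0.5702, -0.0105, 0.2648]
tcp_rot: [-0.0, 0.68, 0.733, -0.0]
contact_force: [-0.9, 0.3, 0.3]
opening: 0.0855
finger_force: 0.0
```

Emit:
arm_command([
  {"x": 0,"y": 0,"z": 0,"roll": 0},
  {"x": 0,"y": 0,"z": 0,"roll": 0},
  {"x": 0,"y": 0,"z": 0,"roll": 0},
  {"x": 0,"y": 0,"z": 0,"roll": 0},
], fingers=1, squeeze=25)

```text
time: 18.88
position: [0.5723, -0.0107, 0.2665]
tcp_rot: [0.002, 0.68, 0.733, 0.002]
contact_force: [8.5, 2.1, 8.5]
opening: 0.0572
finger_force: 23.6
```

Emit:
arm_command([
  {"x": 0,"y": 0,"z": -0.1,"roll": 0},
  {"x": 0,"y": 0,"z": -0.1,"roll": 0},
  {"x": 0,"y": 0,"z": -0.1,"roll": 0},
  {"x": 0,"y": 0,"z": -0.1,"roll": 0},
  {"x": 0,"y": 0,"z": 0,"roll": 0},
])

```text
time: 19.5
position: [0.5687, -0.0106, 0.2886]
tcp_rot: [-0.002, 0.68, 0.733, -0.001]
contact_force: [-10.3, -1.0, 6.3]
opening: 0.0446
finger_force: 27.1
```

The castor is righting itself: the opening is down to 45 mm. I'll lift on with a firmer grip.

Emit:
arm_command([
  {"x": 0,"y": 0,"z": -0.2,"roll": 0},
  {"x": 0,"y": 0,"z": -0.2,"roll": 0},
  {"x": 0,"y": 0,"z": -0.2,"roll": 0},
  {"x": 0,"y": 0,"z": -0.2,"roll": 0},
  {"x": 0,"y": 0,"z": 0,"roll": 0},
], squeeze=50)

```text
time: 20.12
position: [0.5707, -0.0106, 0.3381]
tcp_rot: [0.001, 0.68, 0.733, 0.001]
contact_force: [-0.1, 0.2, -6.5]
opening: 0.0422
finger_force: 47.7
```

Emit:
arm_command([
  {"x": 0,"y": 0,"z": -0.5,"roll": 0},
  {"x": 0,"y": 0,"z": -0.5,"roll": 0},
  {"x": 0,"y": 0,"z": 0,"roll": 0},
  {"x": 0,"y": 0,"z": 0,"roll": 0},
], squeeze=80)

```text
time: 20.62
position: [0.57, -0.0106, 0.3957]
tcp_rot: [-0.0, 0.68, 0.733, -0.0]
contact_force: [-0.1, 0.5, -7.7]
opening: 0.0397
finger_force: 78.3
```

```bash
cat > held.py <<'E'
from fit import *
from go import need
def atp(p,u,v,z):
    o,d=ray(p,u,v); return o+d*(z-o[2])/d[2]
if __name__=="__main__":
    pt=camera("top")
    q=[atp(pt,*uv,.042)[:2] for uv in [(430,197),(507,187),(523,300),(445,307)]]
    print("corners",np.array(q),"ctr",np.mean(q,0))
    d=(q[0]+q[1]-q[3]-q[2]); print("xdir deg",np.degrees(np.arctan2(d[1],d[0])))
    need([.485,-.357,.30])
    t=monitor.sense()["position"]
    p=camera("scene"); P,m=cloud(p)
    m&=(np.hypot(P[...,0]-t[0],P[...,1]-t[1])<.09)&(P[...,2]<t[2]-.155-.03)&(P[...,2]>t[2]-.27)&(P[...,2]>.15)
    Q=P[m]; print(len(Q),"zmin..",np.percentile(Q[:,2],[0,2,10,50,90]))
    lo=Q[Q[:,2]<np.percentile(Q[:,2],60)]; print("xy range",lo.min(0),lo.max(0)); np.save("held.npy",Q-t)
    A=np.c_[Q[:,:2]-t[:2],np.ones(len(Q))]
    import numpy as _n
    for thr in range(1):
        best=None; rng=_n.random.default_rng(0)
        for k in range(500):
            i=rng.choice(len(Q),3,replace=False)
            n=_n.cross(Q[i[1]]-Q[i[0]],Q[i[2]]-Q[i[0]]); l=_n.linalg.norm(n)
            if l<2e-4: continue
            n/=l
            if abs(n[2])<.8: continue
            c_=(abs((Q-Q[i[0]])@n)<.0015).sum()
            if best is None or c_>best[0]: best=(c_,n*_n.sign(n[2]),Q[abs((Q-Q[i[0]])@n)<.0015].mean(0)-t)
        print("plate plane",best,"tilt",_n.degrees(_n.arccos(best[1][2])))
E
python3 held.py
```

```text
corners [[ 0.6558 -0.2609]
 [ 0.6595 -0.4358]
 [ 0.4074 -0.4208]
 [ 0.4114 -0.2535]] ctr [ 0.5335 -0.3427]
xdir deg -2.574734238294852
t 20.675 p [ 0.5699 -0.0106  0.3955] yhead 4.345887043712697 F [-0.7082 -0.1    -6.0205] units [-5.65   -1.8449  1.593 ]
808 zmin.. [0.1557 0.1584 0.1603 0.1692 0.1949]
xy range [ 0.5196 -0.0547  0.1557] [0.594  0.0378 0.1711]
plate plane (np.int64(284), array([0.2148, 0.0208, 0.9764]), array([-0.006 ,  0.014 , -0.2302])) tilt 12.461331770154512
```

Emit:
arm_command([
  {"x": -0.4,"y": -0.12,"z": 0,"roll": 0},
  {"x": -0.75,"y": -0.235,"z": 0,"roll": 0},
  {"x": -0.75,"y": -0.235,"z": 0,"roll": 0},
  {"x": -0.75,"y": -0.235,"z": 0,"roll": 0},
  {"x": -0.75,"y": -0.235,"z": 0,"roll": 0},
  {"x": -0.75,"y": -0.235,"z": 0,"roll": 0},
  {"x": -0.75,"y": -0.235,"z": 0,"roll": 0},
  {"x": -0.62,"y": -0.19,"z": 0,"roll": 0},
  {"x": 0,"y": 0,"z": 0.5,"roll": 0},
  {"x": 0,"y": 0,"z": 0.5,"roll": 0},
  {"x": 0,"y": 0,"z": 0.3,"roll": 0},
  {"x": 0,"y": 0,"z": 0,"roll": 0},
])

```text
time: 22.22
position: [0.4922, -0.3483, 0.3173]
tcp_rot: [-0.002, 0.68, 0.733, -0.0]
contact_force: [-0.6, -0.4, -6.1]
opening: 0.0396
finger_force: 79.6
```

```bash
cat > h2.py <<'E'
from fit import *
t=monitor.sense()["position"]; print(t,monitor.sense()["time"],monitor.sense()["opening"])
for n in ["scene","top"]:
    p=camera(n); P,m=cloud(p); g=p["frame"].max(-1)
    m&=(np.hypot(P[...,0]-t[0],P[...,1]-t[1])<.075)&(P[...,2]<t[2]-.205)&(P[...,2]>t[2]-.265)&(P[...,2]>.03)
    Q=(P[m]-t)
    r=least_squares(lambda a:a[0]+a[1]*Q[:,0]+a[2]*Q[:,1]-Q[:,2],[-.23,0,0],loss="cauchy",f_scale=.0015)
    ok=abs(r.fun)<.003; E=Q[ok]
    print(n,len(Q),ok.sum(),"z0",r.x[0],"slope deg x,y",np.degrees(np.arctan(r.x[1:])),"xy",np.percentile(E,[1,99],axis=0)[:,:2].ravel())
for n in ["scene"]:
    p=camera(n)
    for th in ["scrap_floor","castor_a_center","castor_a","old_wheel"]:
        for k in finder.mark_of(p,th)[:4]:
            u,v=k["xy"];o,d=ray(p,u,v);z={"scrap_floor":.004,"old_wheel":.004}.get(th,.0)
            print(th,round(k["score"],2),u,v,(o+d*(z-o[2])/d[2])[:2])
E
python3 h2.py
```

```text
[ 0.4922 -0.3483  0.3173] 22.225 0.03963709630337387
scene 462 270 z0 -0.23089462449428702 slope deg x,y [-12.7965  -1.1081] xy [-0.048  -0.0404  0.0226  0.0468]Traceback (most recent call last):
  File "h2.py", line 9, in <module>
    print(n,len(Q),ok.sum(),"z0",r.x[0],"slope deg x,y",np.degrees(np.arctan(r.x[1:])),"xy",np.percentile(E,[1,99],axis=0)[:,:2].ravel())
                                                                                            ~~~~~~~~~~~~~^^^^^^^^^^^^^^^^^
    return _quantile_unchecked(
        a, q, axis, out, overwrite_input, method, keepdims, weights)
    return _ureduce(a,
                    func=_quantile_ureduce_func,
    ...<5 lines>...
                    overwrite_input=overwrite_input,
                    method=method)
    r = func(a, **kwargs)
    result = _quantile(arr,
                       quantiles=q,
    ...<2 lines>...
                       out=out,
                       weights=wgt)
    slices_having_nans = np.isnan(arr[-1, ...])
                                  ~~~^^^^^^^^^
IndexError: index -1 is out of bounds for axis 0 with size 0
```

The castor hangs about 12.8° off upright, with the plate's far edge low. I'll lower it to just above the floor, then press gently so it rights itself in the grip.

Emit:
arm_command([
  {"x": 0,"y": 0,"z": 0.35,"roll": 0},
  {"x": 0,"y": 0,"z": 0.35,"roll": 0},
  {"x": 0,"y": 0,"z": 0.3,"roll": 0},
  {"x": 0,"y": 0,"z": 0.1,"roll": 0},
  {"x": 0,"y": 0,"z": 0,"roll": 0},
])

```text
time: 22.95
position: [0.4927, -0.3488, 0.253]
tcp_rot: [-0.0, 0.68, 0.733, -0.0]
contact_force: [0.8, 0.1, -6.4]
opening: 0.0399
finger_force: 79.5
```

Emit:
arm_command([
  {"x": 0,"y": 0,"z": 0.05,"roll": 0},
  {"x": 0,"y": 0,"z": 0.05,"roll": 0},
  {"x": 0,"y": 0,"z": 0,"roll": 0},
], squeeze=30)

```text
time: 23.32
position: [0.4925, -0.3487, 0.2469]
tcp_rot: [-0.0, 0.68, 0.733, -0.0]
contact_force: [-0.3, 0.4, -6.3]
opening: 0.0399
finger_force: 79.5
```

Emit:
arm_command([
  {"x": 0,"y": 0,"z": 0.04,"roll": 0},
  {"x": 0,"y": 0,"z": 0.03,"roll": 0},
  {"x": 0,"y": 0,"z": 0,"roll": 0},
], squeeze=20, fingers=1)

```text
time: 23.7
position: [0.4926, -0.3489, 0.243]
tcp_rot: [0.0, 0.68, 0.733, -0.0]
contact_force: [-2.8, -1.0, 0.1]
opening: 0.0401
finger_force: 80.4
```

Emit:
arm_command([
  {"x": 0,"y": 0,"z": 0.03,"roll": 0},
  {"x": 0,"y": 0,"z": 0.03,"roll": 0},
  {"x": 0,"y": 0,"z": 0.03,"roll": 0},
  {"x": 0,"y": 0,"z": 0,"roll": 0},
])

```text
time: 24.2
position: [0.493, -0.3494, 0.2399]
tcp_rot: [0.002, 0.68, 0.733, -0.0]
contact_force: [-9.8, 0.9, 38.3]
opening: 0.0397
finger_force: 71.3
```

```bash
sed -i 's/\["scene","top"\]/["scene"]/; s/>\.03)/>.012)/' h2.py; python3 h2.py
```

```text
[ 0.493  -0.3494  0.2399] 24.2 0.039693198608820805
scene 328 164 z0 -0.2244631526745736 slope deg x,y [-3.7444 -2.2135] xy [-0.0696 -0.0487  0.0224  0.0539]
scrap_floor 0.8 270.4 188.1 [ 0.5463 -0.3399]
castor_a_center 0.68 353.0 264.4 [0.5019 0.0185]
castor_a 0.73 393.2 307.0 [0.4941 0.1764]
castor_a 0.72 291.9 176.7 [ 0.47   -0.3622]
castor_a 0.58 358.5 272.0 [0.5038 0.0464]
old_wheel 0.68 246.5 189.5 [ 0.6051 -0.3662]
```

The push force is 38 N and the castor is righting. I'll loosen the grip a little while it rests on the floor.

Emit:
arm_command([
  {"x": 0,"y": 0,"z": -0.02,"roll": 0},
  {"x": 0,"y": 0,"z": 0,"roll": 0},
], fingers=0.5)

```text
time: 24.75
position: [0.4924, -0.3489, 0.2388]
tcp_rot: [0.0, 0.68, 0.733, -0.0]
contact_force: [-5.9, -2.5, 3.8]
opening: 0.0425
finger_force: 2.9
```

```bash
sed -i 's/^for n in \["scene"\]:$/for n in ["scene"]:/; s/>\.012)/>.009)/; s/P\[\.\.\.,2\]<t\[2\]-\.205/P[...,2]<.045/' h2.py; python3 h2.py | head -2
```

```text
[ 0.4924 -0.3489  0.2388] 24.75 0.04252408774777858
scene 484 199 z0 -0.22539449186617322 slope deg x,y [-6.8451 -1.4357] xy [-0.0692 -0.0727  0.0292  0.0438]
```

Emit:
arm_command([
  {"x": 0,"y": 0,"z": 0,"roll": 0},
  {"x": 0,"y": 0,"z": 0,"roll": 0},
], fingers=0.46)

```text
time: 25.3
position: [0.4925, -0.3486, 0.2383]
tcp_rot: [-0.0, 0.68, 0.733, -0.0]
contact_force: [-3.4, -0.8, -0.3]
opening: 0.0462
finger_force: 1.5
```

Emit:
arm_command([
  {"x": 0,"y": 0,"z": 0,"roll": 0},
  {"x": 0,"y": 0,"z": 0,"roll": 0},
], fingers=0.4)

```text
time: 25.55
position: [0.4926, -0.3486, 0.2384]
tcp_rot: [-0.0, 0.68, 0.733, 0.0]
contact_force: [-2.0, 0.3, 0.1]
opening: 0.0512
finger_force: 1.0
```

Emit:
arm_command([
  {"x": 0,"y": 0,"z": 0,"roll": 0},
  {"x": 0,"y": 0,"z": 0,"roll": 0},
  {"x": 0,"y": 0,"z": 0,"roll": 0},
  {"x": 0,"y": 0,"z": 0,"roll": 0},
], fingers=0)

```text
time: 26.05
position: [0.4927, -0.3487, 0.2386]
tcp_rot: [0.0, 0.68, 0.733, 0.0]
contact_force: [-0.2, -0.6, 0.5]
opening: 0.0858
finger_force: 0.0
```

Emit:
arm_command([
  {"x": 0,"y": 0,"z": -0.3,"roll": 0},
  {"x": 0,"y": 0,"z": -0.8,"roll": 0},
  {"x": 0,"y": 0,"z": -1,"roll": 0},
  {"x": 1,"y": 0,"z": -0.5,"roll": 0},
  {"x": 1,"y": 0,"z": 0,"roll": 0},
  {"x": 1,"y": 0,"z": 0,"roll": 0},
  {"x": 0,"y": 0,"z": 0,"roll": 0},
])

```text
time: 26.92
position: [0.4785, -0.17, 0.3938]
tcp_rot: [0.0, 0.678, 0.735, 0.0]
contact_force: [-0.9, -0.5, 0.2]
opening: 0.0855
finger_force: 0.0
```

```bash
cat > chk.py <<'E'
from sp import *
for n in ["scene","top"]:
    p=camera(n); P,m=cloud(p); g=p["frame"].max(-1)
    k=m&(abs(P[...,0]-.49)<.08)&(abs(P[...,1]+.35)<.07)
    T=P[k&(P[...,2]>.05)]; print(n,"top z",np.percentile(T[:,2],[50,98,100]),"xy hi",T[T[:,2]>np.percentile(T[:,2],80)].mean(0))
    # upright wheel fit: axis along psi heading
    Q=P[k&(g<75)&(P[...,2]>.06)&(P[...,2]<.13)]
    def f(w):
        d=Q-w[:3];X=d[:,0]*np.cos(w[3])+d[:,1]*np.sin(w[3]);Y=-d[:,0]*np.sin(w[3])+d[:,1]*np.cos(w[3]);Z=d[:,2]
        x=np.cos(w[4])*X-np.sin(w[4])*Z;z=np.sin(w[4])*X+np.cos(w[4])*Z
        a=np.hypot(Y,z)-.0375;b=abs(x)-.014
        return np.minimum(np.maximum(a,b),0)+np.hypot(np.maximum(a,0),np.maximum(b,0))
    r=least_squares(f,[.488,-.349,.066,.0745,0],loss="soft_l1",f_scale=.002); print(len(Q),r.x[:3],"yaw,tilt deg",np.degrees(r.x[3:]),np.median(abs(r.fun)))
    R=tote(p); R=R[R[:,1]>.05]
    w=least_squares(lambda a:np.min(np.abs([sdf(R,a[:3],.0745),sdf(R,a[3:],.0745)]),0),W["W2"]+W["W3"],loss="soft_l1",f_scale=.002).x; print(w)
st=monitor.sense();print(st["time"],st["position"],st["contact_force"])
E
python3 chk.py
```

```text
scene top z [0.0817 0.104  0.1063] xy hi [ 0.4855 -0.3445  0.1008]
323 [ 0.4862 -0.3494  0.0653] yaw,tilt deg [ 4.1648 -7.2787] 0.0017722845066194767
[0.5629 0.105  0.1064 0.5559 0.2175 0.1058]
top top z [0.0934 0.1063 0.1096] xy hi [ 0.4773 -0.3491  0.1044]
313 [ 0.4817 -0.351   0.0666] yaw,tilt deg [4.3202 4.9133] 0.0008231991373239284
[0.5626 0.1048 0.1074 0.5541 0.2168 0.1073]
27.025 [ 0.4794 -0.1729  0.3937] [ 1.3403  0.0832 -0.2406]
```

```bash
python3 -c "
from plant import hand_in; print(hand_in())"
```

```text
the job is handed in; nothing more can be done
None
```

I found the dragging castor (the one nearest the scrap tray, on the robot's right), set it down on its plate in the tray's free half and handed the job in at about 27 s; the depth fit put its wheel at standing height, the two good castors had moved under 3 mm in their bays, and no verdict came back.

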